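# Call for a recount: point out the miscounted bundle and its tray

## Robot

A 6-joint arm with a two-finger parallel gripper is mounted at the origin on the work surface. World frame = base frame: x ahead of the robot, y to its left, z up, the work surface at z = 0. Lengths are in m, angles in rad, forces in N, time in s.
With the tool pointing down it reaches from about 0.375 to 0.975 m from the base axis. Payload 3.8 kg.
Tool frame: the origin (TCP) lies between the finger pads, 19 mm behind the fingertips; this is the grasp point; z points along the fingers, y is the line along which they close (so a half turn about z gives the same grasp; the last joint's range is limited). The gripper opens to 85 mm and grips with 20 to 120 N. Pads are 22 mm wide; open, the fingers measure 114 mm over their backs; the gripper's body (76 mm by 85 mm) begins 54 mm behind the grasp point. The pads swing forward as they close: fully open they stand 13 mm farther back than shut.
Start: joints at [-1.297, 0.264, 1.604, -0, 1.274, -0.037], TCP at [0.206, -0.643, 0.25] pointing down, gripper open.
Joint ranges: [-2.63, 2.63], [-0.94, 2.18], [0.31, 2.57], [-1.31, 4.45], [0, 2.66], [-2.55, 2.55]. Speed limits (rad/s): [2.57, 2.57, 3.14, 3.14, 3.14, 3.14].

## Interface

Orientations are given as a unit quaternion [w, x, y, z].
In Python, from plant import r gives the robot as it stands.
- The arm moves only by the tool apply_moves, never from a script. Its argument "steps" is text: rows parted by semicolons, each of 4 numbers parted by spaces: the shift along the tool's x, y, z in mm, then the turn about the tool's z in rad. A call has 1 to 20 rows; each row is the pose to reach, as a shift and turn from the pose commanded when the call began, along the tool's axes at that moment; what a row does not reach only later rows make up. A row lasts 1/8 s, in which the tool goes at most 62.5 mm and 10.7 degrees, less where a joint would pass 70% of its speed; a pose out of reach is approached as far as the arm can. A call with a gripper value outside its range is refused whole. "hand" is the closure in counts, from 0 (fully open) to 255 (shut), set as the call begins (left out, the last holds). The fingers move at their own pace and stop on an object; "squeeze" is the grip in N (left out, the last holds). Time passes only in rows, so rows that repeat a pose let the fingers close. It gives the time, the measured TCP pose, the force, the opening and the grip force at its end, in the units of the state.
- r.state(): the state, without advancing time (a new reading comes with each control period).
- r.snapshot(name): name is "scene" or "top" or "wrist"; returns the picture (384x512x3 uint8, red, green, blue); there is no depth.
- r.calibration(name): a dict with "fx", "fy", "cx", "cy" (pixels), "k1" (the pictures are not rectified: a ray, as slopes to the right and down, at radius r is drawn at 1 + k1 r^2 times it, then the intrinsics apply), "eye" and "attitude" of the camera in the world; the wrist camera has in their place "T_tool_cam" (4x4, takes a point from camera to tool coordinates, whose origin is the TCP and whose axes are the flange's). Camera axes: x right, y down, z forward; pixel columns grow to the right and rows downward; lengths in m; the calibration is good to about 2 mm. A picture is of the moment at which its call begins: read the wrist's pose just before it. calibration takes no time and is no camera call.
- r.job_done(): hands the job in; it is judged then, once.
The state is a dict: "clock": time; "q": joint angles; "joint_vel": joint speeds; "tau": joint torques, N m; "eef_pos": TCP position; "ee_rot": TCP orientation; "contact_force": force on the tool from outside, world axes, zero at the start; "ft_torque": the same for the moment, N m; "gripper_width": finger opening in m; "grip_force": force on a finger pad.
Only numpy, scipy, OpenCV 4.12 (cv2) and the standard library are available. Lean on these libraries where they do the work, as an engineer would, in place of code of your own. Each camera call takes 0.05 s, during which the arm holds its last target. There are 200 camera calls.

## Task

The red-strapped ticket bundle has been miscounted, and a colleague is to move it to the yellow tray. Press the orange call button right down to call them over, then point it out: hold your fingertips, pointing down, a few centimetres above the middle of the red-strapped bundle for about two seconds, then just the same above the middle of the yellow tray. Touch nothing but the call button, and finish with the hand raised at least 20 cm above the desk, out of your colleague's way.

Things in the scene. Friction and masses are not known exactly. Their poses are not given: they have to be found in the camera images.
- call_button (a joint): Cap of the wireless call button, in m: 0 up, 0.005 fully down. Sprung: about 1 N starts it, about 5 N takes it to the stop, and it springs back up when let go.
- call_button_top (a point): Centre of the top of the call button's cap: an orange round cap 44 mm across standing on a low black puck 72 mm across, fixed on the desk; the cap's top is 29 mm above the desk and goes straight down when pressed (5 mm).
- red_bundle_top (a point): Centre of the top face of the bundle with the red strap, on the strap; x along the bundle's 130 mm, z up.
- red_bundle: Bundle of tickets, 130 x 60 x 30 mm (length along its x), white paper with a 28 mm wide red paper strap round its middle; it lies flat and loose with three others, side by side, in an olive-green tray 180 x 330 mm with a rim 22 mm high and a floor 4 mm thick, so its top is 34 mm above the desk. Origin at the centre of its underside (the bundle to point out).
- blue_bundle: Bundle of tickets, 130 x 60 x 34 mm (length along its x), white paper with a 28 mm wide blue paper strap round its middle; it lies flat and loose with three others, side by side, in an olive-green tray 180 x 330 mm with a rim 22 mm high and a floor 4 mm thick, so its top is 38 mm above the desk. Origin at the centre of its underside (leave alone).
- green_bundle: Bundle of tickets, 130 x 60 x 27 mm (length along its x), white paper with a 28 mm wide green paper strap round its middle; it lies flat and loose with three others, side by side, in an olive-green tray 180 x 330 mm with a rim 22 mm high and a floor 4 mm thick, so its top is 31 mm above the desk. Origin at the centre of its underside (leave alone).
- violet_bundle: Bundle of tickets, 130 x 60 x 32 mm (length along its x), white paper with a 28 mm wide violet paper strap round its middle; it lies flat and loose with three others, side by side, in an olive-green tray 180 x 330 mm with a rim 22 mm high and a floor 4 mm thick, so its top is 36 mm above the desk. Origin at the centre of its underside (leave alone).
- yellow_tray_mouth (a point): Centre of the open mouth of the yellow tray, at the height of its rim (43 mm above the desk).
- yellow_tray: Open yellow plastic sorting tray, 160 x 90 x 40 mm outside (length along its x), 3 mm walls and floor; it stands loose beside the two others on a dark desk mat 3 mm thick. Origin at the centre of its underside (the tray to point at, empty).
- blue_tray: Open blue plastic sorting tray, 160 x 90 x 40 mm outside (length along its x), 3 mm walls and floor; it stands loose beside the two others on a dark desk mat 3 mm thick. Origin at the centre of its underside (leave alone, empty).
- grey_tray: Open grey plastic sorting tray, 160 x 90 x 40 mm outside (length along its x), 3 mm walls and floor; it stands loose beside the two others on a dark desk mat 3 mm thick. Origin at the centre of its underside (leave alone; a ticket bundle lies in it).
- filed_bundle: Bundle of tickets with a thin tan band, 130 x 60 x 26 mm, lying in the grey tray. Origin at the centre of its underside (leave alone).
- stamp: Self-inking stamp standing upright on the desk, black with a dark blue handle, 42 x 70 x 90 mm. Origin at the centre of its underside (leave alone).
- moistener: Finger moistener: a round pale grey cup 80 mm across with a domed pale green sponge, 27 mm high; not the call button. Origin at the centre of its underside (leave alone).
- stapler: Stapler, black with a dark teal top, 140 x 38 x 62 mm. Origin at the centre of its underside (leave alone).
Things that resemble listed ones, but are neither listed nor needed, are in the scene too. Leave any pink look-alike of the red_bundle alone. Several things look just like the yellow_tray: the one meant starts farthest to the robot's right.

How it is judged:
By the outcome, as a careful person would: the job done as asked, in the order asked, and still so for the second after the job is handed in, with the robot touching nothing.
It also fails if it takes over 69 s, if anything falls off the work surface, if the arm or the gripper's body presses on something with over 40 N, if the wrist force passes 120 N, or if a joint passes its speed limit or range.

## Working session

There is one attempt and no reset: what is moved stays moved. The work goes in short steps, Python scripts to look and compute and a tool call to move; the robot and the scene stay as the last step left them, time stands still between calls to the robot, and variables do not carry over. Pictures are saved under pics/ and viewed, at most 10 in all, crops included, and the job is handed in when it is done.

Besides the shell and the picture viewer there is one more tool, called by a JSON object that holds its "api" and its "payload", one argument or row to a line. apply_moves: Moves the arm, as the interface text tells. Its arguments: {"type":"object","properties":{"steps":{"type":"string"},"hand":{"type":"number"},"squeeze":{"type":"number"}},"required":["steps"]}

```bash
mkdir -p pics; ls; cat > h.py <<'E'
import numpy as np, cv2
from plant import r
def ray(c,px):
    u=np.array([[(px[0]-c["cx"])/c["fx"],(px[1]-c["cy"])/c["fy"]]])[0]
    s=u.copy()
    for _ in range(20): s=u/(1+c["k1"]*(s@s))
    return np.array([s[0],s[1],1.])
def toplane(c,px,z):
    A=np.array(c["attitude"],float)
    if A.shape!=(3,3):
        from scipy.spatial.transform import Rotation as R
        A=R.from_quat(A.ravel()[[1,2,3,0]]).as_matrix()
    d=A@ray(c,px); e=np.array(c["eye"]); return e+d*(z-e[2])/d[2]
E
python3 - <<'E'
from h import *
for n in("top","scene"):
    cv2.imwrite(f"pics/{n}.png",r.snapshot(n)[:,:,::-1]); print(n,r.calibration(n))
print(r.state()); print(r.calibration("wrist"))
E
```

```text
pics
top {'fx': 418.74459077530156, 'fy': 418.74459077530156, 'cx': 256.59293094080044, 'cy': 193.80291811686047, 'k1': -0.0439417843477935, 'eye': array([0.30015971, 0.02441333, 1.17968918]), 'attitude': array([-0.054353  ,  0.71372605, -0.69534961,  0.06426346])}
scene {'fx': 439.6937036167199, 'fy': 439.6937036167199, 'cx': 261.2570491458885, 'cy': 188.29868160323272, 'k1': -0.02317076470667792, 'eye': array([1.48657842, 0.59610829, 1.02841869]), 'attitude': array([-0.20345405,  0.46168458,  0.78368646, -0.36233869])}
{'clock': 0.1, 'q': array([-1.29686584e+00,  2.64695223e-01,  1.60527398e+00, -2.28926254e-05,
        1.27369692e+00, -3.69142842e-02]), 'joint_vel': array([ 7.94787298e-05, -4.92343299e-04, -4.41754929e-03,  2.37963987e-04,
       -8.43360436e-04,  5.63064796e-04]), 'tau': array([-1.29468604e-04, -5.16708434e+01, -3.68589914e+01, -1.82357867e-04,
        6.19156999e-03, -4.33404352e-05]), 'eef_pos': array([ 0.20626689, -0.64204156,  0.24875502]), 'ee_rot': array([-1.02816850e-03,  9.87945183e-01,  1.54800646e-01, -1.33438580e-04]), 'contact_force': array([0.64801597, 0.01393603, 0.52335415]), 'ft_torque': array([-0.04396284,  0.00245401,  0.0135088 ]), 'grip_force': 0.0, 'gripper_width': 0.08528121438154425}
{'fx': 327.0458744865809, 'fy': 327.0458744865809, 'cx': 253.77587463357477, 'cy': 182.60088491881825, 'k1': 0.02889809313540375, 'T_tool_cam': array([[-8.06386298e-06, -9.61756951e-01, -2.73904301e-01,
         6.99409689e-02],
       [ 9.99999959e-01,  7.02155737e-05, -2.75987556e-04,
        -3.09445734e-04],
       [ 2.84665299e-04, -2.73904292e-01,  9.61756912e-01,
        -1.23915926e-01],
       [ 0.00000000e+00,  0.00000000e+00,  0.00000000e+00,
         1.00000000e+00]])}
```

View pics/top.png

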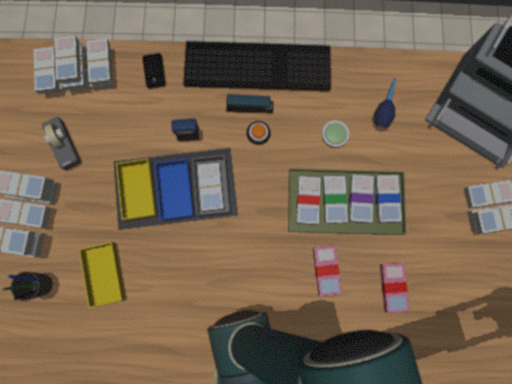

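View pics/scene.png

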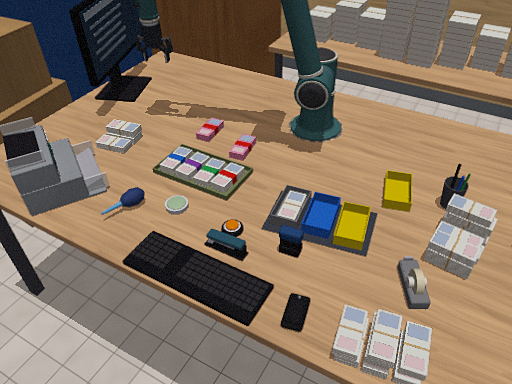

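The top view shows the orange button at about (258,131). The red-strapped white bundle is at (309,199) in the olive tray; the pink look-alikes are at (327,270) and (395,287). There are two yellow trays, at (137,190) on the mat and (102,274). The one on the mat is farther to the robot's right, so it is the one meant.

```bash
python3 - <<'E'
from h import *
def blob(hsv,lo,hi,near,rad):
    m=cv2.inRange(hsv,lo,hi)
    if lo[0]==0 and hi[0]<8: m|=cv2.inRange(hsv,(172,lo[1],lo[2]),(180,255,255))
    k=np.zeros_like(m); cv2.circle(k,near,rad,255,-1); m&=k
    c=max(cv2.findContours(m,0,2)[0],key=cv2.contourArea); M=cv2.moments(c)
    return np.array([M['m10'],M['m01']])/M['m00'],cv2.minAreaRect(c)
P={"top":((258,131),(309,199),(137,190)),"scene":((232,226),(231,174),(352,226))}
for n in P:
    c=r.calibration(n); h=cv2.cvtColor(cv2.imread(f"pics/{n}.png"),40)
    for nm,px,z,lo,hi,rad in zip(("btn","red","yel"),P[n],(.029,.034,.043),((5,150,120),(0,140,90),(22,120,60)),((18,255,255),(6,255,255),(35,255,255)),(14,18,38)):
        b,rc=blob(h,lo,hi,px,rad); q=toplane(c,b,z); bp=cv2.boxPoints(rc); w=[toplane(c,p,z)[:2] for p in bp]
        print(n,nm,b.round(1),q.round(4),"sizes",np.linalg.norm(w[0]-w[1]).round(3),np.linalg.norm(w[1]-w[2]).round(3),"rectc",toplane(c,rc[0],z).round(4), np.round(w,3).tolist())
E
```

```text
top btn [258.1 130.8] [0.6785 0.011  0.029 ] sizes 0.034 0.036 rectc [0.6779 0.0111 0.029 ] [[0.695, 0.029], [0.696, -0.006], [0.661, -0.006], [0.66, 0.028]]
top red [308.4 199.4] [ 0.4829 -0.1336  0.034 ] sizes 0.022 0.062 rectc [ 0.483  -0.1331  0.034 ] [[0.474, -0.102], [0.496, -0.103], [0.492, -0.165], [0.47, -0.163]]
top yel [135.3 189.2] [0.4969 0.3453 0.043 ] sizes 0.099 0.167 rectc [0.4971 0.3453 0.043 ] [[0.573, 0.411], [0.588, 0.312], [0.423, 0.282], [0.409, 0.378]]
scene btn [231.5 224.3] [0.6861 0.0183 0.029 ] sizes 0.035 0.04 rectc [0.6869 0.0189 0.029 ] [[0.678, -0.007], [0.661, 0.024], [0.695, 0.045], [0.712, 0.014]]
scene red [228.6 174.6] [ 0.4843 -0.121   0.034 ] sizes 0.041 0.087 rectc [ 0.4837 -0.1215  0.034 ] [[0.489, -0.16], [0.448, -0.165], [0.478, -0.084], [0.517, -0.08]]
scene yel [351.5 225.4] [0.5231 0.3574 0.043 ] sizes 0.2 0.1 rectc [0.5218 0.3565 0.043 ] [[0.622, 0.33], [0.427, 0.286], [0.413, 0.385], [0.606, 0.419]]
```

{"api": "apply_moves", "payload": {
  "steps": "20 -15 0 0;60 -44 0 0;105 -77 0 0;150 -110 0 0;195 -143 0 0;240 -176 0 0;285 -209 0 0;330 -242 0 0;375 -275 0 0;420 -308 0 0;465 -341 0 0;510 -374 0 0;555 -407 0 0;600 -440 0 0;630 -462 0 0;645 -474 0 0;649 -477 0 0;649 -477 40 0;649 -477 80 0;649 -477 80 0",
  "hand": 255
}}

```text
clock: 2.6
eef_pos: [0.6744, 0.0088, 0.1656]
ee_rot: [-0.001, 0.988, 0.154, -0.005]
contact_force: [-0.4, 0.3, -0.0]
gripper_width: -0.0003
grip_force: 0.0
```

```bash
cat >> h.py <<'E'
from scipy.spatial.transform import Rotation as R
def wristcal(s):
    c=dict(r.calibration("wrist")); T=np.eye(4); q=s["ee_rot"]
    T[:3,:3]=R.from_quat(np.array(q)[[1,2,3,0]]).as_matrix(); T[:3,3]=s["eef_pos"]
    T=T@c["T_tool_cam"]; c["eye"]=T[:3,3]; c["attitude"]=T[:3,:3]; return c
def look(lo,hi,z,name):
    s=r.state(); c=wristcal(s); im=r.snapshot("wrist")[:,:,::-1].copy(); cv2.imwrite(f"pics/{name}.png",im)
    h=cv2.cvtColor(im,40); m=cv2.inRange(h,lo,hi)
    if lo[0]==0 and hi[0]<8: m|=cv2.inRange(h,(172,lo[1],lo[2]),(180,255,255))
    m=cv2.morphologyEx(m,cv2.MORPH_OPEN,np.ones((3,3)))
    A=R.from_quat(np.array(s["ee_rot"])[[1,2,3,0]]).as_matrix()
    print("clock",s["clock"],"pos",s["eef_pos"].round(4),"F",s["contact_force"].round(2),"w",round(s["gripper_width"],4),"toolz",A[:,2].round(3))
    for k in sorted(cv2.findContours(m,0,2)[0],key=cv2.contourArea)[::-1][:3]:
        rc=cv2.minAreaRect(k); w=[toplane(c,p,z)[:2] for p in cv2.boxPoints(rc)]; q=np.mean(w,0)
        print("px",np.round(rc[0]),"pt",q.round(4),"size",np.linalg.norm(w[0]-w[1]).round(3),np.linalg.norm(w[1]-w[2]).round(3),"tool shift mm",(1000*(A.T@np.array([*(q-s["eef_pos"][:2]),0]))).round(1))
E
python3 - <<'E'
from h import *
look((5,150,80),(18,255,255),.029,"w1")
E
```

```text
clock 2.6 pos [0.6744 0.0088 0.1656] F [-0.41  0.26 -0.03] w -0.0003 toolz [-0.009 -0.    -1.   ]
px [252. 164.] pt [0.6829 0.0134] size 0.039 0.041 tool shift mm [ 9.4 -1.8 -0.1]
```

View pics/w1.png

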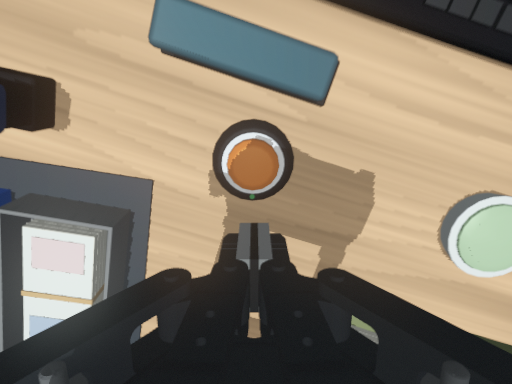

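The wrist view shows the orange cap at (252,164) on its black puck, about 9 mm ahead of the fingertips. The stapler and the moistener are clear of it.

{"api": "apply_moves", "payload": {
  "steps": "9 -2 20 0;9 -2 50 0;9 -2 80 0;9 -2 90 0;9 -2 90 0;9 -2 90 0;9 -2 90 0"
}}

```text
clock: 3.52
eef_pos: [0.6877, 0.0146, 0.0819]
ee_rot: [0.0, 0.988, 0.155, 0.001]
contact_force: [-0.3, -0.1, 0.1]
gripper_width: -0.0001
grip_force: 0.0
```

```bash
python3 - <<'E'
from h import *
look((5,150,60),(18,255,255),.029,"w2")
E
```

```text
clock 3.525 pos [0.6877 0.0146 0.0819] F [-0.31 -0.14  0.12] w -0.0001 toolz [ 0.003 -0.    -1.   ]
px [254. 211.] pt [0.6901 0.0155] size 0.03 0.04 tool shift mm [ 2.6 -0.1  0. ]
```

View pics/w2.png

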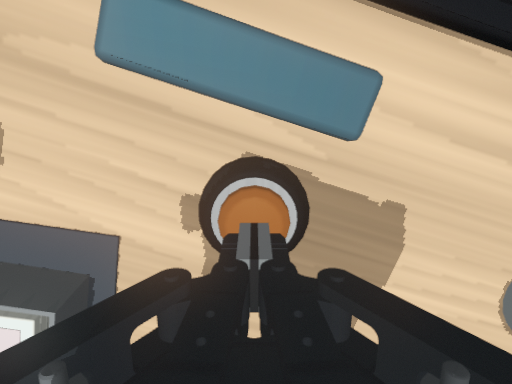

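The cap is straight under the fingertips: its visible part is at (254,211), with the back edge hidden by the fingers. I'll press down in small increments.

{"api": "apply_moves", "payload": {
  "steps": "-2 0 10 0;-2 0 20 0;-2 0 28 0;-2 0 32 0;-2 0 34 0;-2 0 36 0;-2 0 37 0;-2 0 38 0;-2 0 38 0;-2 0 38 0"
}}

```text
clock: 4.82
eef_pos: [0.6846, 0.014, 0.0425]
ee_rot: [0.0, 0.988, 0.155, 0.0]
contact_force: [-3.0, -0.5, 5.8]
gripper_width: -0.0002
grip_force: 2.6
```

{"api": "apply_moves", "payload": {
  "steps": "0 0 1 0;0 0 2 0;0 0 2 0;0 0 2 0;0 0 2 0"
}}

```text
clock: 5.45
eef_pos: [0.6846, 0.014, 0.0423]
ee_rot: [0.0, 0.988, 0.155, 0.0]
contact_force: [-6.4, -0.6, 14.5]
gripper_width: -0.0001
grip_force: 6.8
```

The force rises with no further travel, so the cap is at its stop. Next I'll retract and go to the red bundle.

{"api": "apply_moves", "payload": {
  "steps": "0 0 -10 0;0 0 -40 0;0 0 -80 0;0 0 -110 0;-20 7 -120 0;-60 20 -120 0;-105 35 -120 0;-150 50 -120 0;-195 64 -120 0;-225 74 -120 0;-237 78 -120 0;-237 78 -120 0;-237 78 -120 0"
}}

```text
clock: 7.08
eef_pos: [0.4839, -0.1324, 0.1603]
ee_rot: [0.0, 0.988, 0.155, 0.001]
contact_force: [-0.2, 0.2, 0.7]
gripper_width: -0.0
grip_force: 0.0
```

```bash
python3 - <<'E'
from h import *
look((0,140,70),(6,255,255),.034,"w3")
E
```

```text
clock 7.075 pos [ 0.4839 -0.1324  0.1603] F [-0.18  0.2   0.72] w -0.0 toolz [ 0.001 -0.    -1.   ]
px [252. 182.] pt [ 0.4826 -0.1316] size 0.027 0.061 tool shift mm [-0.9 -1.1 -0. ]
```

View pics/w3.png

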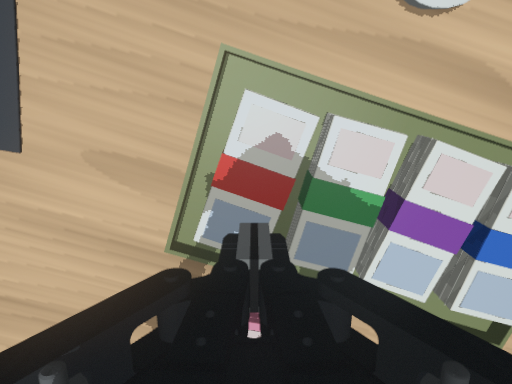

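The red strap is at (252,182) and measures 27 x 61 mm as expected, within 2 mm of being under the tips. I'll lower to about 33 mm above it and hold.

{"api": "apply_moves", "payload": {
  "steps": "-1 -1 20 0;-1 -1 45 0;-1 -1 65 0;-1 -1 74 0;-1 -1 74 0;-1 -1 74 0;-1 -1 74 0;-1 -1 74 0;-1 -1 74 0;-1 -1 74 0;-1 -1 74 0;-1 -1 74 0;-1 -1 74 0;-1 -1 74 0;-1 -1 74 0;-1 -1 74 0;-1 -1 74 0;-1 -1 74 0;-1 -1 74 0;-1 -1 74 0"
}}

```text
clock: 9.62
eef_pos: [0.4815, -0.1321, 0.086]
ee_rot: [0.0, 0.988, 0.155, -0.0]
contact_force: [-0.0, 1.2, -0.0]
gripper_width: -0.0001
grip_force: 0.0
```

{"api": "apply_moves", "payload": {
  "steps": "0 0 0 0;0 0 0 0;0 0 0 0;0 0 0 0;0 0 0 0;0 0 0 0"
}}

```text
clock: 10.38
eef_pos: [0.4814, -0.1321, 0.086]
ee_rot: [-0.0, 0.988, 0.155, -0.0]
contact_force: [0.1, -0.2, -0.3]
gripper_width: -0.0001
grip_force: 0.0
```

{"api": "apply_moves", "payload": {
  "steps": "0 0 -20 0;0 0 -60 0;0 0 -90 0;8 -22 -90 0;24 -67 -90 0;40 -112 -90 0;56 -157 -90 0;72 -202 -90 0;88 -247 -90 0;104 -292 -90 0;120 -337 -90 0;136 -382 -90 0;150 -420 -90 0;158 -442 -90 0;161 -450 -90 0;161 -450 -90 0;161 -450 -90 0"
}}

```text
clock: 12.5
eef_pos: [0.4972, 0.3443, 0.1759]
ee_rot: [0.0, 0.988, 0.154, -0.0]
contact_force: [-0.1, -0.8, -0.4]
gripper_width: 0.0003
grip_force: 0.0
```

```bash
python3 - <<'E'
from h import *
look((22,120,40),(35,255,255),.043,"w4")
E
```

```text
clock 12.5 pos [0.4972 0.3443 0.1759] F [-0.13 -0.8  -0.36] w 0.0003 toolz [-0.    -0.001 -1.   ]
px [251. 166.] pt [0.4998 0.3482] size 0.158 0.088 tool shift mm [ 3.7 -2.9 -0. ]
px [ 85. 289.] pt [0.354  0.4573] size 0.098 0.035 tool shift mm [-101.9 -151.3   -0. ]
px [143. 329.] pt [0.328  0.3986] size 0.037 0.012 tool shift mm [-144.6 -103.3    0. ]
```

View pics/w4.png

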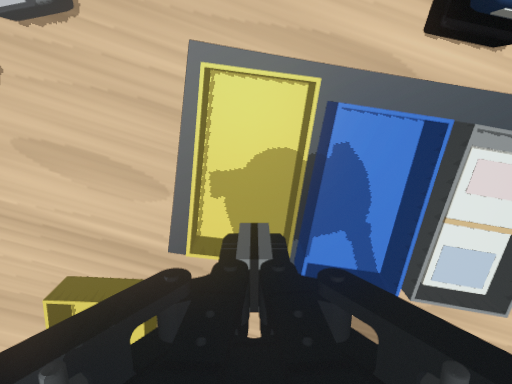

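The yellow tray on the mat is centred at (251,166) and measures 158 x 88 mm, which matches. It needs a shift of (4, -3) mm, then lower and hold.

{"api": "apply_moves", "payload": {
  "steps": "4 -3 20 0;4 -3 50 0;4 -3 72 0;4 -3 81 0;4 -3 81 0;4 -3 81 0;4 -3 81 0;4 -3 81 0;4 -3 81 0;4 -3 81 0;4 -3 81 0;4 -3 81 0;4 -3 81 0;4 -3 81 0;4 -3 81 0;4 -3 81 0;4 -3 81 0;4 -3 81 0;4 -3 81 0;4 -3 81 0"
}}

```text
clock: 15.05
eef_pos: [0.5, 0.3497, 0.095]
ee_rot: [-0.0, 0.988, 0.155, 0.0]
contact_force: [-0.6, -0.4, -0.6]
gripper_width: 0.0001
grip_force: 0.0
```

{"api": "apply_moves", "payload": {
  "steps": "0 0 0 0;0 0 0 0;0 0 0 0;0 0 0 0;0 0 0 0;0 0 0 0"
}}

```text
clock: 15.8
eef_pos: [0.5, 0.3497, 0.095]
ee_rot: [-0.0, 0.988, 0.155, 0.0]
contact_force: [-0.5, 0.3, 0.9]
gripper_width: -0.0004
grip_force: 0.0
```

{"api": "apply_moves", "payload": {
  "steps": "0 0 -15 0;0 0 -50 0;0 0 -95 0;0 0 -140 0;0 0 -180 0;0 0 -205 0;0 0 -215 0;0 0 -215 0;0 0 -215 0;0 0 -215 0;0 0 -215 0"
}}

```text
clock: 17.18
eef_pos: [0.4997, 0.3495, 0.3088]
ee_rot: [0.0, 0.988, 0.155, -0.001]
contact_force: [0.1, -0.3, 0.4]
gripper_width: -0.0
grip_force: 0.0
```

```bash
python3 -c "
from plant import r
print(r.job_done())"
```

```text
the job is handed in; nothing more can be done
None
```

The job is handed in: I pressed the call button to its stop, pointed for over two seconds at the red-strapped bundle and then at the yellow tray on the mat, and left the hand raised about 29 cm above the desk; no verdict came back.

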